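Clear the drilling jig and hold a brass blank in its corner

TASK

Somebody left the ear defenders standing on the drilling jig: hang them by their headband over the horizontal bar, one cup on each side of it, and let go of them. Then put the brass blank on the jig plate and press it firmly into the corner, its long side flat against the long stop and its short end against the short stop, and finish while still holding it pressed against both stops, ready to be drilled. Leave the pot, the mortar and the hammer where they are.

Things in the scene. Friction and masses are not known exactly. Their poses are not given: they have to be found in the camera images.
- jig: drilling jig, fixed to the bench: flat dark steel plate 200 x 180 x 10 mm (local x, y, z), its top 10 mm above the bench. Origin: centre of its underside. Two low bright steel stops stand on it and form an inside corner at its +x, -y end (the end away from the robot and to the robot's right when its yaw is 0)
- long_stop: the long stop, a steel strip 135 x 15 x 14 mm fixed on the jig plate, parallel to the jig's x, axes as the jig's. Origin: centre of its underside, at (7.5, -82.5, 10) mm in the jig's frame. Its working face looks to the jig's +y and lies at jig y = -75 mm; it reaches from jig x = -60 to 75 mm; its top is 24 mm above the bench
- short_stop: the short stop, a steel strip 15 x 60 x 14 mm fixed on the jig plate, parallel to the jig's y, axes as the jig's. Origin: centre of its underside, at (92.5, -35, 10) mm in the jig's frame. Its working face looks to the jig's -x and lies at jig x = 85 mm; it reaches from jig y = -65 to -5 mm; its top is 24 mm above the bench
- corner (a point): the point on the jig plate's top where the planes of the two working faces meet, at (85, -75, 10) mm in the jig's frame, axes as the jig's. The seated blank lies on its -x, +y side: blank centre 28 mm to -x and 18 mm to +y of it. Friction of the blank on plate and stops is about 0.6: pressed hard on one stop it can stick there before it bears on the other
- blank: plain brass block, 56 x 36 x 38 mm (local x, y, z), a small dark punch mark in the middle of its top, about 0.62 kg, loose on the bench to the robot's right. Origin: centre of its underside. It may be seated either way round. Seated, the stops reach 14 mm up its sides; above that it can be gripped across its 36 mm width
- defenders: ear defenders, 0.22 kg, loose, standing upright on their two cups on the jig plate. Origin: midway between the cups' undersides; z up, y from cup to cup. 140 mm wide along y, 56 mm deep along x, 162 mm high. Each cup is a grey box 56 x 28 x 75 mm centred at y = +-56 mm with a dark cushion inside; 60 mm clear between cushions. A 20 mm wide steel band rises from the cups to a crown pad
- crown (a point): centre of the dark crown pad at the top of the ear defenders' headband, 152 mm above their origin, axes as theirs. The pad is 26 mm (x) by 56 mm (y) by 20 mm (z): its underside is 10 mm below this point and the space below it, between the cups, is empty. Grip it across its 26 mm, from above
- rail: hanging bar, fixed: a horizontal steel bar 14 mm thick and 240 mm long along local y, on two posts at local y = +-110 mm with low feet. Origin: on the bench under the middle of the bar
- bar_mid (a point): middle of the bar, on its axis, 190 mm above the bench; axes as the rail's, so y runs along the bar. With the ear defenders hung on it, their x runs along the bar and the crown point is 17 mm above this point
- pot: bystander: small brass coffee pot 120 mm high, 80 mm wide, with a handle and a spout; stands loose beyond the work
- mortar: bystander: dark metal mortar cup, 90 mm across the rim, 75 mm high; stands loose beyond the work
- hammer: bystander: hammer lying loose on the bench far to the robot's right

How it is judged:
By the outcome, as a careful person would: the job done as asked, in the order asked, and still so for the second after the job is handed in, while the arm keeps its last pose, push and grip.
It also fails if it takes over 72 s, if anything falls off the work surface, if the arm or the gripper's body presses on something with over 40 N, if the wrist force passes 120 N, or if a joint passes its speed limit or range.

ROBOT

A 6-joint arm with a two-finger parallel gripper is mounted at the origin on the work surface. World frame = base frame: x ahead of the robot, y to its left, z up, the work surface at z = 0. Lengths are in m, angles in rad, forces in N, time in s.
With the tool pointing down it reaches from about 0.3 to 0.75 m from the base axis. Payload 8.5 kg.
Tool frame: the origin (TCP) lies between the finger pads; the fingertips stand ahead of it and the grasp point (between the pads) lies 8 mm behind it (env.tip_extent is the z of the fingertips in the tool frame, in m); z points along the fingers, y is the line along which they close (so a half turn about z gives the same grasp; the last joint's range is limited). The gripper opens to 88 mm and grips with 3 to 60 N. Pads are 18 mm wide; open, the fingers measure 123 mm over their backs; the gripper's body (75 mm by 187 mm) begins 45 mm behind the grasp point.
Start: joints at [-1.437, 0.381, 1.297, -0, 1.464, -0.215], TCP at [0.188, -0.517, 0.25] pointing down, gripper open.
Joint ranges: [-3.11, 3.11], [-0.89, 2.33], [0.22, 2.48], [-1.42, 4.56], [0.17, 2.85], [-2.88, 2.88]. Speed limits (rad/s): [2.39, 2.39, 3.14, 3.14, 3.14, 3.14].

INTERFACE

Orientations are given as a unit quaternion [w, x, y, z].
In Python, from cell import env gives the robot as it stands.
- The arm moves only by the shell command python3 inch.py FILE, which reads ROWS from the file FILE. ROWS is a JSON list of rows, 1 to 10 of them, each an object with the fields jaw (the finger opening in m), x, y, z (the shift in shares of the most that a row can go, 1 being 62.5 mm), spin (a turn about the tool's z in units of 0.1 rad); a field left out counts as zero (the opening has to be given); each row shifts and turns the commanded pose from where the row before left it, along the tool's axes as they then stand; what a row does not reach is not made up. A row lasts 1/8 s, in which the tool goes at most 0.0625 m and 0.188 rad, less where a joint would pass 70% of its speed; a pose out of reach is approached as far as the arm can. The fingers move at their own pace and stop on an object; the grip force is fixed at half the most. Time passes only in rows, so rows that do not move let the fingers close. It prints the time, the measured TCP pose, the force, the opening and the grip force at its end. Input that does not fit is refused with a message, and nothing moves.
- env.read_state(): the state, without advancing time (a new reading comes with each control period).
- env.camera(name): name is "scene" or "top" or "wrist"; returns a dict with "img" (400x640x3 uint8, red, green, blue), "camera_matrix" (3x3 intrinsics, pixels), "k1" (the pictures are not rectified: a ray, as slopes to the right and down, at radius r is drawn at 1 + k1 r^2 times it, then the intrinsics apply), "view" (4x4, takes a point from world to camera coordinates); the wrist camera has in their place "tool_from_camera" (4x4, takes a point from camera to tool coordinates, whose origin is the TCP and whose axes are the flange's). Camera axes: x right, y up, looking along -z (the intrinsics and any distortion apply to the point x, -y, -z); pixel columns grow to the right and rows downward; lengths in m; the calibration is good to about 2 mm. A picture is of the moment at which its call begins: read the wrist's pose just before it. There is no depth.
- env.sign_off(): hands the job in; it is judged then, once.
The state is a dict: "time_s": time; "qpos": joint angles; "joint_vel": joint speeds; "effort": joint torques, N m; "eef_pos": TCP position; "tool_rot": TCP orientation; "force": force on the tool from outside, world axes, zero at the start; "moment": the same for the moment, N m; "finger_gap": finger opening in m; "grip_force": force on a finger pad.
Only numpy, scipy, OpenCV 4.12 (cv2) and the standard library are available. Lean on these libraries where they do the work, as an engineer would, in place of code of your own. Each camera call takes 0.05 s, during which the arm holds its last target. There are 200 camera calls.

## Working session

There is one attempt and no reset: what is moved stays moved. The work goes in short steps, Python scripts to look and compute and a shell command to move; the robot and the scene stay as the last step left them, time stands still between calls to the robot, and variables do not carry over. Pictures are saved under pics/ and viewed, at most 14 in all, crops included, and the job is handed in when it is done.

```bash
ls; mkdir -p pics
python3 - <<'E'
from cell import env
import cv2
s=env.read_state();print(s['time_s'],s['eef_pos'],s['tool_rot'],s['finger_gap'],env.tip_extent)
for n in("scene","top"):
    c=env.camera(n);cv2.imwrite(f"pics/{n}0.png",c["img"][:,:,::-1]);print(n,c["camera_matrix"],c["k1"],c["view"])
E
```

```text
cell.py
inch.py
pics
0.0 [ 0.18792912 -0.51661177  0.2491258 ] [-7.54445654e-04  9.84831797e-01  1.73510120e-01  3.23426593e-05] 0.08812189972617554 0.011
scene [[386.08023477   0.         321.46760464]
 [  0.         386.08023477 202.72149272]
 [  0.           0.           1.        ]] 0.025849334895021468 [[ 0.3597208   0.93293825 -0.01507205 -0.12581426]
 [-0.78402471  0.31098185  0.53721089  0.39970191]
 [ 0.50587172 -0.18142907  0.84331328 -1.38096738]
 [ 0.          0.          0.          1.        ]]
top [[435.58099432   0.         316.72830045]
 [  0.         435.58099432 201.27298697]
 [  0.           0.           1.        ]] 0.025184134041223397 [[ 2.76431501e-02 -9.99617664e-01  6.17711790e-04 -9.25504786e-02]
 [ 9.89524541e-01  2.74516199e-02  1.41730700e-01 -6.02466653e-01]
 [-1.41693469e-01 -3.30664205e-03  9.89905060e-01 -1.32467906e+00]
 [ 0.00000000e+00  0.00000000e+00  0.00000000e+00  1.00000000e+00]]
```
View pics/scene0.png

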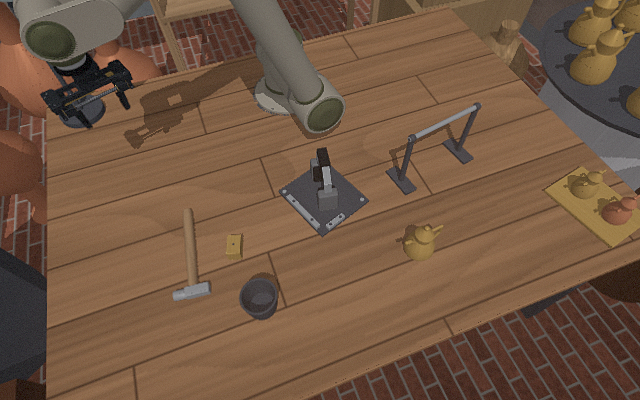

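View pics/top0.png

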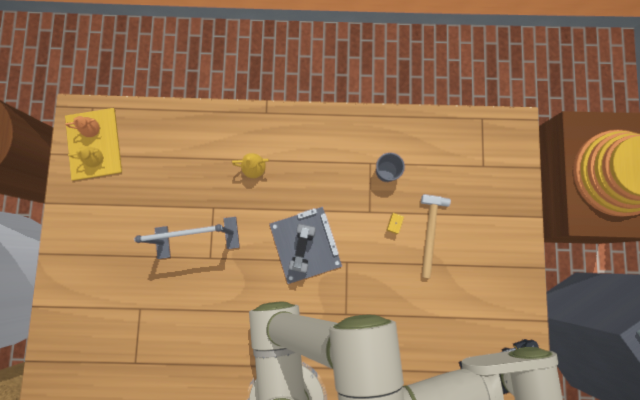

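The top view shows the jig near (305,245), the defenders' crown near (301,247), the bar from (139,239) to (220,228), the blank at (395,223), the hammer at (430,240), the mortar at (390,167) and the pot at (252,166). Next I'll measure coarse positions.

Create h.py:
```python
import numpy as np, cv2
from cell import env
from scipy.spatial.transform import Rotation as R
def tool():
    s=env.read_state(); T=np.eye(4); q=s['tool_rot']; T[:3,:3]=R.from_quat([q[1],q[2],q[3],q[0]]).as_matrix(); T[:3,3]=s['eef_pos']; return T
def shot(n):
    T=tool(); c=env.camera(n)
    c['W']=T@c['tool_from_camera'] if n=='wrist' else np.linalg.inv(c['view'])
    return c
def ray(c,px):
    K=c['camera_matrix']; d=np.array([[c['k1'],0,0,0]],float)
    p=cv2.undistortPoints(np.array([[px]],float),K,d)[0,0]
    return c['W'][:3,3], c['W'][:3,:3]@np.array([p[0],-p[1],-1])
def onz(c,px,z):
    o,d=ray(c,px); return o+d*(z-o[2])/d[2]
def two(c1,p1,c2,p2):
    o,d=ray(c1,p1);e,f=ray(c2,p2)
    t=np.linalg.lstsq(np.c_[d,-f],e-o,rcond=None)[0]
    a,b=o+d*t[0],e+f*t[1]; return (a+b)/2,np.linalg.norm(a-b)
def pix(c,P):
    q=np.linalg.inv(c['W'])@np.r_[P,1]; p=np.array([q[0],-q[1]])/-q[2]; p*=1+c['k1']*(p@p)
    return c['camera_matrix'][:2,:2]@p+c['camera_matrix'][:2,2]
def save(c,name,box=None,f=1):
    im=c['img'][:,:,::-1]
    if box: x,y,w,h=box; im=im[y:y+h,x:x+w]
    cv2.imwrite(f'pics/{name}.png',cv2.resize(im,None,fx=f,fy=f,interpolation=cv2.INTER_CUBIC))
```

Run:
```python
from h import *
np.set_printoptions(precision=4,suppress=True)
c=shot('top')
for n,p,z in [('blank',(395,223),.038),('crown',(301.5,247),.17),('bar1',(139,239),.19),('bar2',(220,228),.19),('jigc',(305,245),.01),('pot',(252,166),.06),('mortar',(390,167),.075),('hamm',(430,240),.02)]: print(n,onz(c,p,z))
a=c['img'][195:290,130:230];b=c['img'][195:290,260:350];d=c['img'][195:290,375:450]
cv2.imwrite('pics/top1.png',cv2.resize(c['img'][200:290,265:345,::-1],None,fx=6,fy=6,interpolation=cv2.INTER_CUBIC))
```

```text
blank [ 0.5437 -0.3223  0.038 ]
crown [ 0.456  -0.0372  0.17  ]
bar1 [0.4653 0.4097 0.19  ]
bar2 [0.5015 0.1895 0.19  ]
jigc [ 0.4685 -0.0424  0.01  ]
pot [0.7084 0.13   0.06  ]
mortar [ 0.7137 -0.2999  0.075 ]
hamm [ 0.4949 -0.4355  0.02  ]
```

View pics/top1.png

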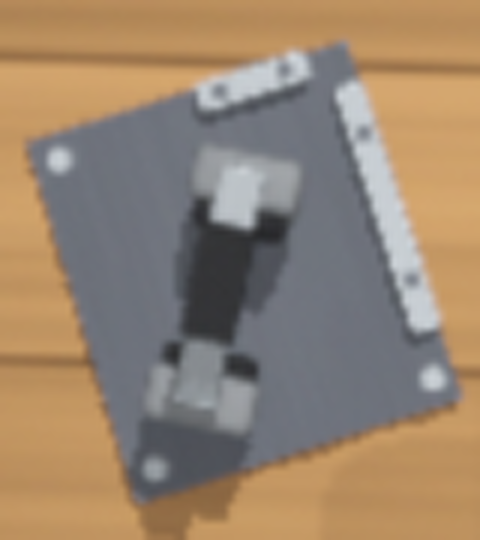

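Jig corners in this crop are at (345,42), (27,142), (138,503) and (460,400). The crown pad runs from (235,230) to (212,335).

```bash
cat >> h.py <<'E'
def to(x,y,z,toolydeg=None):
    T=tool(); d=T[:3,:3].T@(np.array([x,y,z])-T[:3,3]); a=np.degrees(np.arctan2(T[1,1],T[0,1]))
    print('tool delta',d.round(4),'tooly',a.round(2), 'turn', None if toolydeg is None else round(-np.radians((toolydeg-a+90)%180-90),4))
E
python3 - <<'E'
from h import *
np.set_printoptions(precision=4,suppress=True)
c=shot('top')
P=[onz(c,(265+u/6,200+v/6),.01) for u,v in [(345,42),(27,142),(138,503),(460,400)]]
print(np.array(P),np.mean(P,0))
for i,j in((3,0),(2,1),(0,1),(3,2)): d=P[j]-P[i]; print(np.degrees(np.arctan2(d[1],d[0])),np.linalg.norm(d))
A=[onz(c,(265+u/6,200+v/6),.172) for u,v in [(235,230),(212,335)]];print(A,np.mean(A,0));d=A[0]-A[1];print(np.degrees(np.arctan2(d[1],d[0])))
to(.45,-.06,.36,-101)
E
```

```text
[[ 0.5915 -0.0948  0.01  ]
 [ 0.5332  0.0729  0.01  ]
 [ 0.3462  0.0069  0.01  ]
 [ 0.4039 -0.1599  0.01  ]] [ 0.4687 -0.0437  0.01  ]
19.15577063821313 0.19855240626297882
19.460818476871644 0.19825274737298443
109.16814807730289 0.17754261047213168
109.07002699544121 0.1764872936376376
[array([ 0.4803, -0.0439,  0.172 ]), array([ 0.4314, -0.0348,  0.172 ])] [ 0.4559 -0.0394  0.172 ]
-10.567777575433258
tool delta [ 0.4024 -0.3398 -0.1102] tooly -70.01 turn 0.5408
```

Units first: shifts go in shares of 62.5 mm and turns go in units of 0.1 rad. So -0.055 m is -0.88, 0.05 m is 0.8.

```bash
echo '[{"jaw": 0.088,"z": -0.88},{"jaw": 0.088,"z": -0.88},{"jaw": 0.088,"x": 0.8,"y": -0.68},{"jaw": 0.088,"x": 0.8,"y": -0.68},{"jaw": 0.088,"x": 0.8,"y": -0.68},{"jaw": 0.088,"x": 0.8,"y": -0.68},{"jaw": 0.088,"x": 0.8,"y": -0.68},{"jaw": 0.088,"x": 0.8,"y": -0.68},{"jaw": 0.088,"x": 0.8,"y": -0.68},{"jaw": 0.088,"x": 0.8,"y": -0.68}]' > m.json && python3 inch.py m.json; echo '[{"jaw": 0.088,"spin": 1.8},{"jaw": 0.088,"spin": 1.8},{"jaw": 0.088,"spin": 1.8},{"jaw": 0.088}]' > m.json && python3 inch.py m.json
python3 - <<'E'
from h import *
c=shot('wrist');save(c,'w1');print(c['tool_from_camera'],pix(c,[.456,-.039,.172]))
E
```

```text
time_s: 1.45
eef_pos: [0.4359, -0.0803, 0.3598]
tool_rot: [0.0, 0.985, 0.173, 0.0]
force: [1.9, -1.6, -0.1]
finger_gap: 0.088
grip_force: 0.0
time_s: 1.95
eef_pos: [0.4353, -0.0822, 0.3596]
tool_rot: [-0.0, 0.996, -0.095, -0.0]
force: [0.3, 0.1, -0.1]
finger_gap: 0.0882
grip_force: 0.0
[[-2.42158501e-04  9.63509927e-01  2.67672489e-01  6.89264407e-02]
 [ 9.99999852e-01  1.02671351e-04  5.35107658e-04  3.55523442e-04]
 [ 4.88099244e-04  2.67672579e-01 -9.63509809e-01 -1.34675776e-01]
 [ 0.00000000e+00  0.00000000e+00  0.00000000e+00  1.00000000e+00]] [274.95864618 167.85222622]
```

View pics/w1.png

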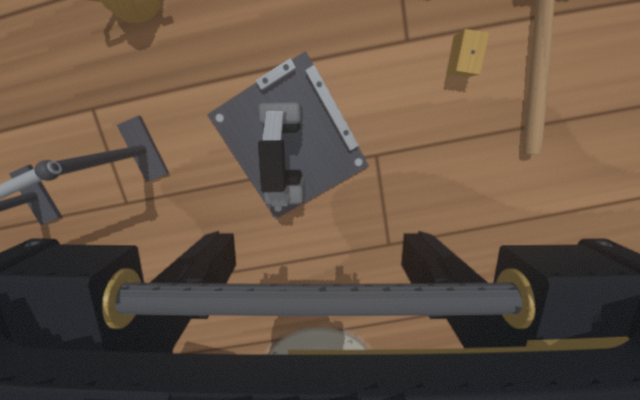

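The pad is centred at about (273,165), against a predicted (275,168), and its axis is nearly parallel to the image columns. I'll refine this with a mask of the pad and the blank.

Run:
```python
from h import *
np.set_printoptions(precision=4,suppress=True)
c=shot('wrist');im=c['img']
g=im.max(2); m=np.zeros(g.shape,np.uint8); m[120:200,245:300]=(g[120:200,245:300]<62)*255
n,l,st,ce=cv2.connectedComponentsWithStats(m)
print(st,ce); 
i=1+st[1:,4].argmax(); 
for r in range(st[i,1],st[i,1]+st[i,3],6): x=np.where(l[r]==i)[0]; print(r,x.min(),x.max(),end='; ')
ct=cv2.findContours((l==i).astype(np.uint8),0,1)[0][0]; print(cv2.minAreaRect(ct))
save(c,'w2',(200,40,180,190),3)
```

```text
[[     0      0    640    400 254210]
 [   282    123     18     11    168]
 [   291    135      1      1      1]
 [   258    138     42     54   1585]
 [   290    138      1      1      1]
 [   290    140      1      1      1]
 [   287    143      1      1      1]
 [   288    143     10     10     30]
 [   293    142      1      1      1]
 [   298    142      1      1      1]
 [   294    144      1      1      1]] [[319.7991 199.7603]
 [290.756  128.2619]
 [291.     135.    ]
 [275.2246 166.535 ]
 [290.     138.    ]
 [290.     140.    ]
 [287.     143.    ]
 [291.6667 147.7333]
 [293.     142.    ]
 [298.     142.    ]
 [294.     144.    ]]
138 284 287; 144 258 285; 150 259 286; 156 259 287; 162 259 287; 168 260 287; 174 260 299; 180 260 299; 186 261 285; ((278.6051025390625, 164.70826721191406), (52.280967712402344, 39.71967697143555), 85.03025817871094)
```

View pics/w2.png

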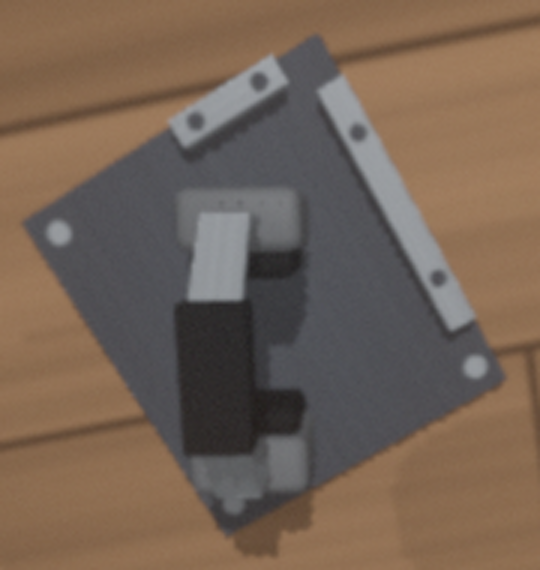

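Run:
```python
from h import *
np.set_printoptions(precision=4,suppress=True)
c=shot('wrist')
q=lambda u,v,z:onz(c,(200+u/3,40+v/3),z)
a,b=q(176,303,.172),q(186,452,.172); d=(a-b)[:2]; L=np.linalg.norm(d); d/=L; n=np.array([d[1],-d[0]])
print(a,b,L,np.degrees(np.arctan2(d[1],d[0])), (a+b)[:2]/2+n*.013, b[:2]+d*.028+n*.013)
print('right bottom', q(256,455,.172), q(256,455,.152))
J=[q(*p,.01) for p in [(320,35),(23,223),(228,535),(505,378)]]; print(np.array(J),np.mean(J,0)); d=J[0]-J[3];print(np.degrees(np.arctan2(d[1],d[0])));d=J[1]-J[2];print(np.degrees(np.arctan2(d[1],d[0])))
x,y=(a+b)[:2]/2+n*.013
to(x,y,.22,-101)
```

```text
[ 0.487  -0.0286  0.172 ] [ 0.4339 -0.0194  0.172 ] 0.053896554074228824 -9.785626794595876 [ 0.4583 -0.0368] [ 0.4593 -0.037 ]
right bottom [ 0.428  -0.0444  0.172 ] [ 0.4234 -0.0412  0.152 ]
[[ 0.5928 -0.095   0.01  ]
 [ 0.5341  0.0735  0.01  ]
 [ 0.3478  0.0069  0.01  ]
 [ 0.4072 -0.1593  0.01  ]] [ 0.4705 -0.0435  0.01  ]
19.106180825051954
19.67227254014046
tool delta [ 0.0141 -0.0491  0.1397] tooly -100.78 turn 0.0038
```

```bash
echo '[{"jaw": 0.075,"x": 0.216,"y": -0.768},{"jaw": 0.075},{"jaw": 0.075,"z": 0.8},{"jaw": 0.075,"z": 0.8},{"jaw": 0.075,"z": 0.8},{"jaw": 0.075,"z": 0.4},{"jaw": 0.075,"z": 0.288},{"jaw": 0.075}]' > m.json && python3 inch.py m.json; echo '[{"jaw": 0},{"jaw": 0},{"jaw": 0},{"jaw": 0},{"jaw": 0},{"jaw": 0}]' > m.json && python3 inch.py m.json
```

```text
time_s: 3.1
eef_pos: [0.4571, -0.0382, 0.166]
tool_rot: [-0.0, 0.995, -0.095, -0.001]
force: [0.7, 0.5, 0.0]
finger_gap: 0.0749
grip_force: 0.0
time_s: 3.85
eef_pos: [0.4578, -0.0378, 0.1667]
tool_rot: [0.0, 0.995, -0.095, 0.0]
force: [-0.0, 0.5, -0.3]
finger_gap: 0.0253
grip_force: 29.9
```

In the tool's units: -0.04 m is -0.64, -0.02 m is -0.32.

```bash
echo '[{"jaw": 0,"z": -0.32},{"jaw": 0,"z": -0.64},{"jaw": 0,"z": -0.64},{"jaw": 0,"z": -0.64},{"jaw": 0,"z": -0.64},{"jaw": 0,"z": -0.64},{"jaw": 0,"z": -0.32},{"jaw": 0}]' > m.json && python3 inch.py m.json
python3 - <<'E'
from h import *
t=shot('top');s=shot('scene')
a=cv2.resize(t['img'][210:270,130:250,::-1],None,fx=5,fy=5,interpolation=2)
b=cv2.resize(s['img'][85:205,370:490,::-1],None,fx=5,fy=5,interpolation=2)
a=cv2.copyMakeBorder(a,0,0,0,0,0); cv2.imwrite('pics/bar.png',cv2.resize(np.vstack([a,b]),None,fx=2/3,fy=2/3,interpolation=3))
E
```

```text
time_s: 4.85
eef_pos: [0.4578, -0.0378, 0.4073]
tool_rot: [0.0, 0.995, -0.095, 0.001]
force: [0.4, 0.5, -2.3]
finger_gap: 0.0256
grip_force: 29.8
```

View pics/bar.png

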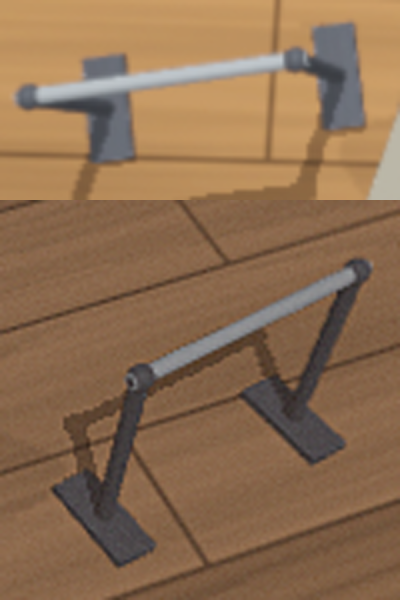

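The bar's end knobs are at (28,97) and (295,60) in the top crop, and at (358,70) and (140,177) in the scene crop.

Run:
```python
from h import *
np.set_printoptions(precision=4,suppress=True)
t=shot('top');s=shot('scene')
f=lambda u,v:(130+u*.3,210+v*.3); g=lambda u,v:(370+u*.3,85+v*.3)
a,e1=two(t,f(28,97),s,g(358,70));b,e2=two(t,f(295,60),s,g(140,177))
print(a,e1,b,e2,(a+b)/2); d=a-b; ang=np.degrees(np.arctan2(d[1],d[0])); print(ang,np.linalg.norm(d))
m=(a+b)/2; print(onz(t,f(161.5,78.5),.19)); to(m[0],m[1],.40,ang)
```

```text
[0.4658 0.4135 0.1882] 0.003047296076577449 [0.502  0.1951 0.1877] 0.0019912092081051424 [0.4839 0.3043 0.188 ]
99.40736436276644 0.2213732967524169
[0.4832 0.3029 0.19  ]
tool delta [-0.039  -0.3408  0.0057] tooly -100.96 turn -0.3554
```

In the tool's units: -0.0486 m is -0.7776, -0.045 m is -0.72.

```bash
echo '[{"jaw": 0,"x": -0.048,"y": -0.368},{"jaw": 0,"x": -0.08,"y": -0.72},{"jaw": 0,"x": -0.096,"y": -0.7776},{"jaw": 0,"x": -0.096,"y": -0.7776},{"jaw": 0,"x": -0.096,"y": -0.7776},{"jaw": 0,"x": -0.08,"y": -0.7776},{"jaw": 0,"x": -0.08,"y": -0.72},{"jaw": 0,"x": -0.048,"y": -0.5328},{"jaw": 0}]' > m.json && python3 inch.py m.json; echo '[{"jaw": 0,"spin": -0.8},{"jaw": 0,"spin": -1},{"jaw": 0,"spin": -1},{"jaw": 0,"spin": -0.75},{"jaw": 0},{"jaw": 0}]' > m.json && python3 inch.py m.json
python3 - <<'E'
from h import *
np.set_printoptions(precision=4,suppress=True)
to(.4836,.3035,.212,99.4); print(tool()[:3])
c=shot('scene');save(c,'s2',(360,40,180,180),3)
E
```

```text
time_s: 6.18
eef_pos: [0.484, 0.3058, 0.405]
tool_rot: [0.001, 0.996, -0.094, -0.001]
force: [-0.7, -0.7, -2.5]
finger_gap: 0.0252
grip_force: 29.9
time_s: 6.92
eef_pos: [0.4842, 0.3036, 0.4066]
tool_rot: [0.0, 0.997, 0.081, -0.0]
force: [0.9, -1.2, -2.3]
finger_gap: 0.0257
grip_force: 29.9
tool delta [-0.0005 -0.      0.1946] tooly -80.73 turn -0.0023
[[ 0.987   0.161  -0.0004  0.4842]
 [ 0.161  -0.987  -0.0002  0.3036]
 [-0.0004  0.0002 -1.      0.4066]]
```

View pics/s2.png

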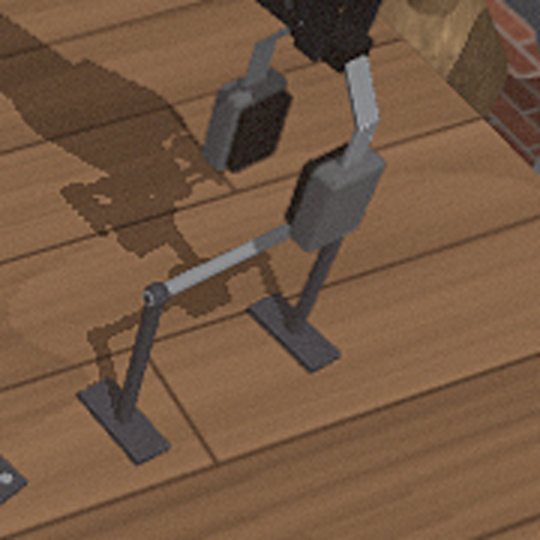

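The defenders hang level in the grip, with the bar running between the two cups. I'll lower them.

In the tool's units: 0.04 m is 0.64, 0.03 m is 0.48.

```bash
echo '[{"jaw": 0,"z": 0.32},{"jaw": 0,"z": 0.64},{"jaw": 0,"z": 0.64},{"jaw": 0,"z": 0.64},{"jaw": 0,"z": 0.48},{"jaw": 0,"z": 0.24},{"jaw": 0}]' > m.json && python3 inch.py m.json; echo '[{"jaw": 0,"z": 0.064},{"jaw": 0,"z": 0.048},{"jaw": 0}]' > m.json && python3 inch.py m.json
```

```text
time_s: 7.85
eef_pos: [0.4842, 0.304, 0.2215]
tool_rot: [0.0, 0.997, 0.082, -0.0]
force: [0.8, 0.2, -2.3]
finger_gap: 0.0253
grip_force: 29.9
time_s: 8.22
eef_pos: [0.4842, 0.3042, 0.215]
tool_rot: [-0.0, 0.997, 0.082, 0.0]
force: [-0.3, 0.3, -2.0]
finger_gap: 0.0259
grip_force: 29.9
```

In the tool's units: 0.0015 m is 0.024, 0.001 m is 0.016.

```bash
echo '[{"jaw": 0,"z": 0.024},{"jaw": 0,"z": 0.016},{"jaw": 0},{"jaw": 0}]' > m.json && python3 inch.py m.json; echo '[{"jaw": 0,"z": 0.016},{"jaw": 0},{"jaw": 0}]' > m.json && python3 inch.py m.json
```

```text
time_s: 8.72
eef_pos: [0.4842, 0.3041, 0.2123]
tool_rot: [0.0, 0.997, 0.082, 0.0]
force: [0.3, -0.3, -1.6]
finger_gap: 0.0257
grip_force: 29.9
time_s: 9.1
eef_pos: [0.4842, 0.3041, 0.2114]
tool_rot: [-0.0, 0.997, 0.082, 0.0]
force: [0.2, 0.2, 0.3]
finger_gap: 0.0258
grip_force: 29.9
```

It's bearing on the bar now, so I'll release it.

```bash
echo '[{"jaw": 0.03},{"jaw": 0.034},{"jaw": 0.045},{"jaw": 0.06},{"jaw": 0.06},{"jaw": 0.06}]' > m.json && python3 inch.py m.json; echo '[{"jaw": 0.06,"z": -0.24},{"jaw": 0.06,"z": -0.48},{"jaw": 0.06,"z": -0.8},{"jaw": 0.06,"z": -0.8},{"jaw": 0.06,"z": -0.64},{"jaw": 0.06}]' > m.json && python3 inch.py m.json
python3 - <<'E'
from h import *
np.set_printoptions(precision=4,suppress=True)
c=shot('scene');save(c,'s3',(340,60,200,180),3)
to(.48,-.30,.39,None)
t=shot('top')
im=cv2.cvtColor(t['img'][205:245,380:412],cv2.COLOR_RGB2HSV);print(im[18,14],im[18,2])
m=((im[...,1]>165)&(im[...,0]>20)).astype(np.uint8); print('\n'.join(''.join('.#'[v] for v in r) for r in m))
E
```

```text
time_s: 9.85
eef_pos: [0.4842, 0.3041, 0.2112]
tool_rot: [-0.0, 0.997, 0.082, -0.0]
force: [-0.5, -0.0, 0.4]
finger_gap: 0.06
grip_force: 0.0
time_s: 10.6
eef_pos: [0.4843, 0.3042, 0.4003]
tool_rot: [-0.001, 0.997, 0.082, 0.004]
force: [-0.8, -0.1, -0.3]
finger_gap: 0.0604
grip_force: 0.0
tool delta [-0.1026  0.5954  0.0072] tooly -80.61 turn None
[ 23 160 223] [ 16 123 207]
................................
................................
................................
................................
................................
................................
................................
................................
................................
.............###................
............####................
............######..............
...........######..##...........
...........##.#######...........
...........###########..........
...........####.######..........
..........####....###...........
..........####....##............
.........####.....###...........
.........##.......###...........
.........#.......###............
.........##..#..####............
........##..###.####............
........#######.#.#.............
........###########.............
........##########..............
...........#######..............
..............####..............
................................
................................
................................
................................
................................
................................
................................
................................
................................
................................
................................
................................
```

View pics/s3.png

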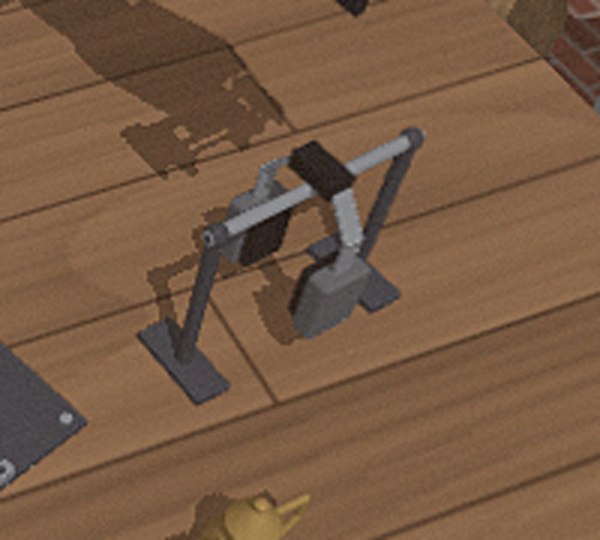

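The defenders hang level over the bar, one cup on each side, and nothing is touching them. Next is the blank.

In the tool's units: 0.0595 m is 0.952, 0.04 m is 0.64.

```bash
echo '[{"jaw": 0.088,"x": -0.16,"y": 0.64},{"jaw": 0.088,"x": -0.16,"y": 0.952},{"jaw": 0.088,"x": -0.16,"y": 0.952},{"jaw": 0.088,"x": -0.16,"y": 0.952},{"jaw": 0.088,"x": -0.16,"y": 0.952},{"jaw": 0.088,"x": -0.16,"y": 0.952},{"jaw": 0.088,"x": -0.16,"y": 0.952},{"jaw": 0.088,"x": -0.16,"y": 0.952},{"jaw": 0.088,"x": -0.16,"y": 0.952},{"jaw": 0.088,"x": -0.16,"y": 0.952}]' > m.json && python3 inch.py m.json; echo '[{"jaw": 0.088,"z": 0.8,"spin": 1.7},{"jaw": 0.088,"z": 0.8,"spin": 1.7},{"jaw": 0.088,"spin": 1.7},{"jaw": 0.088},{"jaw": 0.088}]' > m.json && python3 inch.py m.json
python3 - <<'E'
from h import *
np.set_printoptions(precision=4,suppress=True)
c=shot('wrist');save(c,'w3');print(pix(c,[.5437,-.3223,.038]))
to(.5437,-.3223,.1,-110)
hs=cv2.cvtColor(c['img'],cv2.COLOR_RGB2HSV); u,v=pix(c,[.5437,-.3223,.038]).astype(int); print(hs[v,u-60:u+60:10])
E
```

```text
time_s: 11.95
eef_pos: [0.4787, -0.2818, 0.3951]
tool_rot: [-0.001, 0.997, 0.082, -0.001]
force: [0.7, 0.1, 1.3]
finger_gap: 0.0877
grip_force: 0.0
time_s: 12.58
eef_pos: [0.4794, -0.2799, 0.2964]
tool_rot: [0.0, 0.985, -0.171, 0.0]
force: [-0.6, -0.2, -0.9]
finger_gap: 0.0883
grip_force: 0.0
[332.8033 108.4903]
tool delta [0.0747 0.0182 0.1966] tooly -109.68 turn 0.0056
[[ 14 108 153]
 [ 15 110 153]
 [ 15 106 154]
 [ 15 109 150]
 [ 15 110 144]
 [ 20 125 165]
 [ 18  91 126]
 [ 20 123 166]
 [ 14 108 149]
 [ 14 107 150]
 [ 14 109 148]
 [ 14 109 145]]
```

View pics/w3.png

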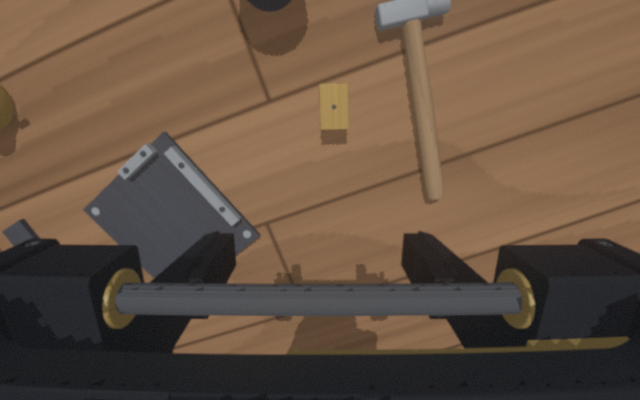

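The blank's top face spans roughly (320,83) to (348,130), with the punch mark at (334,106.5). The view is clear, so I'll refine the position.

Run:
```python
from h import *
np.set_printoptions(precision=4,suppress=True)
c=shot('wrist')
hs=cv2.cvtColor(c['img'],cv2.COLOR_RGB2HSV)[70:145,305:365]
m=((hs[...,0]>=17)&(hs[...,1]>100)&(hs[...,2]>140)).astype(np.uint8)
m=cv2.morphologyEx(cv2.morphologyEx(m,cv2.MORPH_CLOSE,np.ones((5,5))),cv2.MORPH_OPEN,np.ones((5,5)))
for r in range(0,75,4): x=np.where(m[r])[0]; print(r+70,(x.min()+305,x.max()+305) if len(x) else '',end=' ')
r=cv2.minAreaRect(max(cv2.findContours(m,0,1)[0],key=len)); b=cv2.boxPoints(r)+[305.0,70.0]
P=np.array([onz(c,p,.038) for p in b]);print(b,P,P.mean(0))
for i in range(4): d=P[(i+1)%4]-P[i];print(np.degrees(np.arctan2(d[1],d[0])),np.linalg.norm(d))
p=onz(c,(334.2,106.3),.038);print(p);to(p[0],p[1],.028,-110)
J=[onz(c,q,.01) for q in [(165,132),(84,210),(259,236)]];print(np.array(J))
for i,j in((2,0),(0,1)): d=J[j]-J[i];print(np.degrees(np.arctan2(d[1],d[0])),np.linalg.norm(d))
print((J[1]+J[2])/2)
```

```text
70  74  78  82  86 (np.int64(319), np.int64(347)) 90 (np.int64(319), np.int64(347)) 94 (np.int64(319), np.int64(347)) 98 (np.int64(319), np.int64(348)) 102 (np.int64(319), np.int64(348)) 106 (np.int64(319), np.int64(348)) 110 (np.int64(319), np.int64(348)) 114 (np.int64(320), np.int64(348)) 118 (np.int64(320), np.int64(348)) 122 (np.int64(320), np.int64(348)) 126 (np.int64(320), np.int64(348)) 130  134  138  142  [[319.  83.]
 [348.  83.]
 [348. 129.]
 [319. 129.]] [[ 0.578  -0.3164  0.038 ]
 [ 0.5661 -0.3498  0.038 ]
 [ 0.5135 -0.3324  0.038 ]
 [ 0.5259 -0.2978  0.038 ]] [ 0.5459 -0.3241  0.038 ]
-109.61151649151729 0.035506976055166665
161.67038455489933 0.05532270768739547
70.35915535791219 0.03679080353522348
-19.659360542746956 0.05529004892148413
[ 0.5457 -0.3249  0.038 ]
tool delta [0.0774 0.0199 0.2686] tooly -109.71 turn 0.0051
[[ 0.5931 -0.0968  0.01  ]
 [ 0.5338  0.0727  0.01  ]
 [ 0.4076 -0.1602  0.01  ]]
18.848428991541624 0.19603301495906578
109.27937280331066 0.17959991434899358
[ 0.4707 -0.0437  0.01  ]
```

In the tool's units: 0.06 m is 0.96, 0.05 m is 0.8.

```bash
echo '[{"jaw": 0.088,"x": 0.64,"y": 0.16},{"jaw": 0.088,"x": 0.5952,"y": 0.152},{"jaw": 0.088,"z": 0.8},{"jaw": 0.088,"z": 0.96},{"jaw": 0.088,"z": 0.96},{"jaw": 0.088,"z": 0.8},{"jaw": 0.088,"z": 0.48},{"jaw": 0.088,"z": 0.296},{"jaw": 0.088},{"jaw": 0.088}]' > m.json && python3 inch.py m.json; echo '[{"jaw": 0},{"jaw": 0},{"jaw": 0},{"jaw": 0},{"jaw": 0},{"jaw": 0}]' > m.json && python3 inch.py m.json
```

```text
time_s: 13.92
eef_pos: [0.5458, -0.3249, 0.0288]
tool_rot: [0.0, 0.985, -0.172, 0.001]
force: [-0.4, 0.1, -0.0]
finger_gap: 0.0877
grip_force: 0.0
time_s: 14.68
eef_pos: [0.5454, -0.3244, 0.0278]
tool_rot: [-0.0, 0.985, -0.172, 0.0]
force: [0.1, 0.7, 0.2]
finger_gap: 0.0356
grip_force: 29.7
```

In the tool's units: -0.06 m is -0.96, -0.03 m is -0.48.

```bash
echo '[{"jaw": 0,"z": -0.48},{"jaw": 0,"z": -0.96},{"jaw": 0}]' > m.json && python3 inch.py m.json; echo '[{"jaw": 0,"spin": -1.7},{"jaw": 0,"spin": -1.7},{"jaw": 0,"spin": -1.7},{"jaw": 0,"spin": -1.7},{"jaw": 0},{"jaw": 0}]' > m.json && python3 inch.py m.json
python3 - <<'E'
from h import *
a=np.radians(19.3);M=np.array([[np.cos(a),-np.sin(a)],[np.sin(a),np.cos(a)]]);c=np.array([.470,-.0436])
for l in((.045,-.045),(.057,-.057)): p=c+M@l; print(p); to(p[0],p[1],.12,109.3)
E
```

```text
time_s: 15.05
eef_pos: [0.5466, -0.3256, 0.1215]
tool_rot: [0.002, 0.985, -0.172, 0.003]
force: [0.2, 0.2, -6.5]
finger_gap: 0.0356
grip_force: 29.8
time_s: 15.8
eef_pos: [0.545, -0.3242, 0.1166]
tool_rot: [-0.001, 0.986, 0.164, -0.001]
force: [-1.2, -0.7, -5.5]
finger_gap: 0.0356
grip_force: 29.8
[ 0.52734419 -0.0711979 ]
tool delta [ 0.0654 -0.2451 -0.003 ] tooly -71.06 turn -0.0064
[ 0.54263597 -0.07855733]
tool delta [ 0.0775 -0.2331 -0.0031] tooly -71.06 turn -0.0064
```

In the tool's units: -0.045 m is -0.72, -0.04 m is -0.64, -0.0064 rad is -0.064.

```bash
echo '[{"jaw": 0,"x": 0.112,"y": -0.4},{"jaw": 0,"x": 0.192,"y": -0.72},{"jaw": 0,"x": 0.2,"y": -0.72},{"jaw": 0,"x": 0.2,"y": -0.72},{"jaw": 0,"x": 0.2,"y": -0.72},{"jaw": 0,"x": 0.144,"y": -0.64,"spin": -0.064},{"jaw": 0},{"jaw": 0}]' > m.json && python3 inch.py m.json; echo '[{"jaw": 0,"z": 0.48},{"jaw": 0,"z": 0.48},{"jaw": 0},{"jaw": 0}]' > m.json && python3 inch.py m.json
python3 - <<'E'
from h import *
to(.5426,-.0786,.038,109.3)
c=shot('wrist');save(c,'w4',(160,40,320,240),2.5)
E
```

```text
time_s: 16.8
eef_pos: [0.5272, -0.072, 0.1177]
tool_rot: [0.0, 0.986, 0.169, 0.0]
force: [0.1, -0.6, -6.0]
finger_gap: 0.0357
grip_force: 29.8
time_s: 17.3
eef_pos: [0.5276, -0.0724, 0.0587]
tool_rot: [0.0, 0.986, 0.169, 0.001]
force: [0.3, -0.5, -5.6]
finger_gap: 0.0362
grip_force: 29.8
tool delta [0.012  0.0108 0.0207] tooly -70.58 turn 0.0021
```

View pics/w4.png

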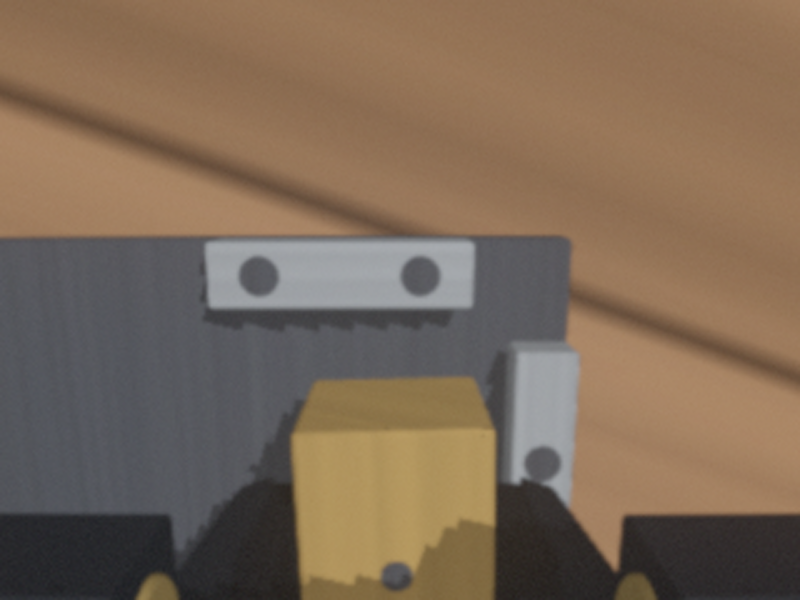

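The blank is just short of the corner. Its front edge runs from (293,432) to (494,428), and the short stop's edge from (208,308) to (473,307). I'll measure their relative yaw and offset.

Run:
```python
from h import *
np.set_printoptions(precision=4,suppress=True)
c=shot('wrist'); T=tool()
q=lambda u,v,z:(T[:3,:3].T@(onz(c,(160+u/2.5,40+v/2.5),z)-T[:3,3]))[:2]
an=lambda a,b:np.degrees(np.arctan2(*(b-a)))
for n,A,B,z in [('blank',(293,432),(494,428),.069),('blankbot',(315,381),(474,378),.031),('shortstop',(208,308),(473,307),.024),('plate',(0,238),(570,236),.01)]:
    a,b=q(*A,z),q(*B,z); print(n,a,b,'rot',an(a,b))
print('long stop left top edge', q(515,352,.024),q(512,470,.024), 'plate corner',q(571,237,.01))
```

```text
blank [ 0.0272 -0.0173] [0.0279 0.0175] rot 1.1383397492432532
blankbot [ 0.0264 -0.0174] [0.0271 0.0178] rot 1.0614410979461621
shortstop [ 0.0417 -0.0419] [0.0418 0.0179] rot 0.13479722529921867
plate [ 0.0566 -0.0947] [0.0567 0.0421] rot 0.021252803995078163
long stop left top edge [0.0314 0.0278] [0.0026 0.0283] plate corner [0.0564 0.0424]
```

```bash
echo '[{"jaw": 0,"z": 0.192},{"jaw": 0,"z": 0.096},{"jaw": 0,"z": 0.032},{"jaw": 0},{"jaw": 0}]' > m.json && python3 inch.py m.json; echo '[{"jaw": 0,"z": 0.016},{"jaw": 0},{"jaw": 0}]' > m.json && python3 inch.py m.json
```

```text
time_s: 18.02
eef_pos: [0.5271, -0.0716, 0.0377]
tool_rot: [0.0, 0.986, 0.169, 0.0]
force: [0.4, 0.4, -6.0]
finger_gap: 0.0361
grip_force: 29.8
time_s: 18.4
eef_pos: [0.5271, -0.0716, 0.0377]
tool_rot: [0.0, 0.986, 0.169, 0.0]
force: [-2.4, 1.2, 4.5]
finger_gap: 0.0358
grip_force: 29.8
```

```bash
echo '[{"jaw": 0,"x": 0.048,"y": 0.048},{"jaw": 0,"x": 0.048,"y": 0.048},{"jaw": 0,"x": 0.048,"y": 0.016},{"jaw": 0},{"jaw": 0}]' > m.json && python3 inch.py m.json
```

```text
time_s: 19.02
eef_pos: [0.537, -0.075, 0.0377]
tool_rot: [-0.0, 0.986, 0.169, -0.001]
force: [-6.8, 0.1, 9.2]
finger_gap: 0.036
grip_force: 29.8
```

```bash
cat > f.py <<'E'
from h import *
s=env.read_state();T=tool();M=T[:3,:3].T
a=np.radians(19.3);p=T[:2,3]-[.470,-.0436];print('jig xy',(p@[np.cos(a),np.sin(a)]).round(4),(p@[-np.sin(a),np.cos(a)]).round(4),'F tool',(M@s['force']).round(1),'M tool',(M@s['moment']).round(2),'yaw',np.degrees(np.arctan2(T[1,0],T[0,0])).round(2))
E
echo '[{"jaw": 0,"z": -0.0128},{"jaw": 0,"y": 0.016},{"jaw": 0,"y": 0.016},{"jaw": 0},{"jaw": 0}]' > m.json && python3 inch.py m.json;python3 f.py; echo '[{"jaw": 0,"y": 0.016},{"jaw": 0},{"jaw": 0}]' > m.json && python3 inch.py m.json;python3 f.py
```

```text
time_s: 19.65
eef_pos: [0.5386, -0.0769, 0.0377]
tool_rot: [-0.0, 0.986, 0.169, 0.0]
force: [-1.4, 4.6, 3.0]
finger_gap: 0.0359
grip_force: 29.8
jig xy 0.0537 -0.0541 F tool [ 0.2 -4.8 -3. ] M tool [0.85 0.1  0.02] yaw 19.49
time_s: 20.02
eef_pos: [0.5388, -0.0777, 0.0377]
tool_rot: [-0.0, 0.986, 0.169, 0.0]
force: [-1.4, 6.1, 3.6]
finger_gap: 0.0359
grip_force: 29.7
jig xy 0.0537 -0.055 F tool [ 0.8 -6.3 -3.6] M tool [0.95 0.08 0.02] yaw 19.49
```

In the tool's units: 0.001 m is 0.016.

```bash
echo '[{"jaw": 0,"y": 0.016},{"jaw": 0},{"jaw": 0}]' > m.json && python3 inch.py m.json;python3 f.py; echo '[{"jaw": 0,"y": 0.016},{"jaw": 0},{"jaw": 0}]' > m.json && python3 inch.py m.json;python3 f.py;  echo '[{"jaw": 0,"x": 0.016},{"jaw": 0,"x": 0.016},{"jaw": 0},{"jaw": 0}]' > m.json && python3 inch.py m.json;python3 f.py
```

```text
time_s: 20.4
eef_pos: [0.5389, -0.0778, 0.0377]
tool_rot: [-0.001, 0.986, 0.169, -0.0]
force: [-2.5, 10.3, 4.9]
finger_gap: 0.0358
grip_force: 29.7
jig xy 0.0537 -0.0551 F tool [  1.1 -10.6  -4.9] M tool [1.62 0.19 0.13] yaw 19.48
time_s: 20.78
eef_pos: [0.5389, -0.078, 0.0377]
tool_rot: [-0.002, 0.986, 0.169, -0.0]
force: [-2.4, 14.8, 7.3]
finger_gap: 0.0359
grip_force: 29.7
jig xy 0.0537 -0.0552 F tool [  2.7 -14.8  -7.2] M tool [2.37 0.42 0.19] yaw 19.47
time_s: 21.28
eef_pos: [0.5392, -0.0779, 0.0377]
tool_rot: [-0.002, 0.986, 0.169, -0.002]
force: [-11.8, 9.3, 13.1]
finger_gap: 0.036
grip_force: 29.8
jig xy 0.0539 -0.0552 F tool [ -8.  -12.8 -13. ] M tool [ 2.04 -1.12  0.14] yaw 19.5
```

In the tool's units: -0.0025 m is -0.04, -0.001 m is -0.016.

```bash
echo '[{"jaw": 0,"y": -0.04,"z": -0.016},{"jaw": 0,"x": 0.016},{"jaw": 0,"x": 0.016},{"jaw": 0},{"jaw": 0}]' > m.json && python3 inch.py m.json;python3 f.py; echo '[{"jaw": 0,"x": 0.016},{"jaw": 0},{"jaw": 0}]' > m.json && python3 inch.py m.json;python3 f.py;  echo '[{"jaw": 0,"x": 0.016},{"jaw": 0},{"jaw": 0}]' > m.json && python3 inch.py m.json;python3 f.py
```

```text
time_s: 21.9
eef_pos: [0.5425, -0.0763, 0.0385]
tool_rot: [0.0, 0.986, 0.169, 0.0]
force: [0.5, -0.6, -6.2]
finger_gap: 0.0358
grip_force: 29.8
jig xy 0.0576 -0.0549 F tool [0.3 0.7 6.2] M tool [ 0.   -0.02 -0.  ] yaw 19.49
time_s: 22.28
eef_pos: [0.5434, -0.0759, 0.0386]
tool_rot: [0.0, 0.986, 0.169, 0.0]
force: [0.0, 0.6, -5.2]
finger_gap: 0.0359
grip_force: 29.8
jig xy 0.0586 -0.0547 F tool [ 0.2 -0.5  5.2] M tool [ 0.01 -0.    0.04] yaw 19.49
time_s: 22.65
eef_pos: [0.5436, -0.0757, 0.0386]
tool_rot: [-0.0, 0.986, 0.169, -0.001]
force: [-4.9, -2.8, -2.1]
finger_gap: 0.0359
grip_force: 29.8
jig xy 0.0588 -0.0547 F tool [-5.6  1.   2.1] M tool [-0.16 -0.82  0.1 ] yaw 19.49
```

```bash
echo '[{"jaw": 0,"x": -0.016},{"jaw": 0,"z": 0.0176},{"jaw": 0},{"jaw": 0}]' > m.json && python3 inch.py m.json;python3 f.py; echo '[{"jaw": 0,"x": 0.016,"y": 0.008},{"jaw": 0,"x": 0.008,"y": 0.008},{"jaw": 0},{"jaw": 0}]' > m.json && python3 inch.py m.json;python3 f.py
```

```text
time_s: 23.15
eef_pos: [0.5435, -0.0759, 0.0377]
tool_rot: [0.0, 0.986, 0.169, 0.0]
force: [-1.5, 0.1, 0.2]
finger_gap: 0.0358
grip_force: 29.8
jig xy 0.0587 -0.0547 F tool [-1.4 -0.6 -0.2] M tool [ 0.1  -0.25 -0.  ] yaw 19.49
time_s: 23.65
eef_pos: [0.5436, -0.0759, 0.0377]
tool_rot: [-0.001, 0.986, 0.169, -0.002]
force: [-9.9, 0.8, 6.7]
finger_gap: 0.0357
grip_force: 29.8
jig xy 0.0588 -0.0548 F tool [-9.1 -4.1 -6.6] M tool [ 0.62 -1.33 -0.03] yaw 19.52
```

In the tool's units: -0.0015 m is -0.024, 0.0015 m is 0.024.

```bash
echo '[{"jaw": 0,"x": -0.024,"z": -0.0096},{"jaw": 0,"y": 0.024},{"jaw": 0},{"jaw": 0}]' > m.json && python3 inch.py m.json;python3 f.py; echo '[{"jaw": 0,"x": 0.016},{"jaw": 0,"y": 0.016},{"jaw": 0,"x": 0.016},{"jaw": 0,"y": 0.016},{"jaw": 0},{"jaw": 0}]' > m.json && python3 inch.py m.json;python3 f.py
```

```text
time_s: 24.15
eef_pos: [0.5436, -0.0764, 0.0378]
tool_rot: [-0.002, 0.986, 0.169, -0.0]
force: [-2.3, 11.2, -0.6]
finger_gap: 0.0358
grip_force: 29.7
jig xy 0.0587 -0.0553 F tool [  1.5 -11.3   0.6] M tool [1.76 0.28 0.22] yaw 19.46
time_s: 24.9
eef_pos: [0.544, -0.0765, 0.0378]
tool_rot: [-0.003, 0.986, 0.169, -0.003]
force: [-11.7, 14.4, 7.5]
finger_gap: 0.0356
grip_force: 29.8
jig xy 0.059 -0.0555 F tool [ -6.3 -17.5  -7.3] M tool [ 2.91 -0.84  0.25] yaw 19.48
```

In the tool's units: 0.0015 m is 0.024, 0.001 m is 0.016.

```bash
echo '[{"jaw": 0,"x": 0.016},{"jaw": 0,"x": 0.024},{"jaw": 0,"y": 0.008},{"jaw": 0},{"jaw": 0},{"jaw": 0}]' > m.json && python3 inch.py m.json;python3 f.py
python3 - <<'E'
from h import *
np.set_printoptions(precision=4,suppress=True)
c=shot('wrist');t=shot('top')
a=c['img'][40:280,160:480,::-1]; b=cv2.resize(t['img'][200:290,265:345,::-1],(213,240),interpolation=2)
cv2.imwrite('pics/fin.png',cv2.resize(np.hstack([a,b]),None,fx=1.5,fy=1.5,interpolation=2))
E
```

```text
time_s: 25.65
eef_pos: [0.5444, -0.0763, 0.0378]
tool_rot: [-0.004, 0.985, 0.17, -0.006]
force: [-22.4, 10.9, 15.3]
finger_gap: 0.0359
grip_force: 30.0
jig xy 0.0594 -0.0555 F tool [-17.7 -17.9 -14.9] M tool [ 2.88 -2.62 -0.07] yaw 19.55
```

View pics/fin.png

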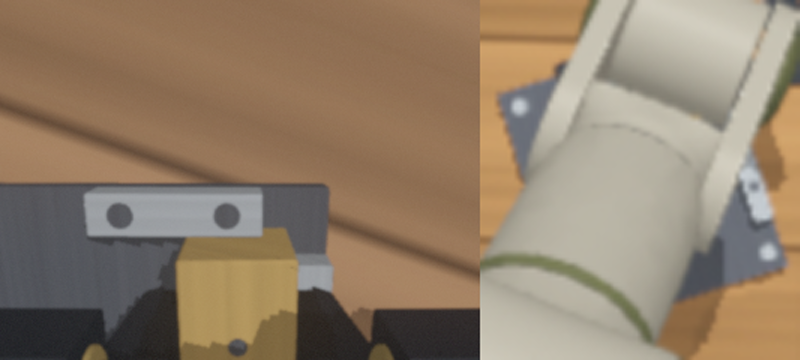

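The blank sits against the short stop, whose edge at row 236 hides the lower part of its front face, and the long stop is on its right. The front top edge, (177,264) to (297,259), looks slightly turned, so I'll check the yaw numerically.

```bash
python3 - <<'E'
from h import *
np.set_printoptions(precision=4,suppress=True)
c=shot('wrist');g=cv2.cvtColor(c['img'],cv2.COLOR_RGB2GRAY).astype(float);hs=cv2.cvtColor(c['img'],cv2.COLOR_RGB2HSV)
def line(u0,u1,v0,v1,z,sgn,n):
    P=[]
    for u in range(u0,u1,3):
        d=sgn*np.diff(cv2.GaussianBlur(g[v0:v1],(3,3),0)[:,u]); k=int(d.argmax()); 
        s=0 if k in(0,len(d)-1) else .5*(d[k-1]-d[k+1])/(d[k-1]-2*d[k]+d[k+1]); P.append((u,v0+k+.5+s))
    Q=np.array([onz(c,p,z) for p in P]); vx,vy,x,y=cv2.fitLine(Q[:,:2].astype(np.float32),cv2.DIST_HUBER,0,.001,.001).ravel()
    print(n,'dir-90 deg',(np.degrees(np.arctan2(vy,vx))%180-90).round(2),'resid',np.abs((Q[:,:2]-[x,y])@[-vy,vx]).max().round(5),np.array(P)[[0,-1]].round(1).tolist(),(x,y))
    a=np.radians(19.3);return ((np.array([x,y])-[.470,-.0436])@[np.cos(a),np.sin(a)])
# crop px/1.5 + (160,40)
print(line(284,354,205,222,.048,1,'blank front top'))
print(line(222,276,190,204,.024,-1,'stop face top'))
print(line(165,370,158,168,.01,-1,'plate edge'))
E
python3 f.py
```

```text
blank front top dir-90 deg 20.33 resid 9e-05 [[284.0, 213.2], [353.0, 212.6]] (np.float32(0.5703706), np.float32(-0.067616366))
0.08679212692905706
stop face top dir-90 deg 19.12 resid 6e-05 [[222.0, 197.1], [273.0, 197.5]] (np.float32(0.55825), np.float32(-0.03335741))
0.08667576630528197
plate edge dir-90 deg 19.47 resid 0.00066 [[165.0, 161.5], [369.0, 161.7]] (np.float32(0.57544976), np.float32(-0.03375255))
0.10277831243675094
jig xy 0.0594 -0.0555 F tool [-16.9 -18.4 -14.6] M tool [ 2.83 -2.62 -0.08] yaw 19.55
```

The vision yaw (blank about 1° counter-clockwise of the stop) and the positive yaw moment under y-only pressing both suggest the rear corner touches first. I'll ease off x, turn clockwise by about 1° and watch the moment.

Units first: shifts go in shares of 62.5 mm and turns go in units of 0.1 rad. So -0.0025 m is -0.04, -0.002 m is -0.032.

```bash
echo '[{"jaw": 0,"x": -0.032},{"jaw": 0,"x": -0.04,"z": -0.0128},{"jaw": 0},{"jaw": 0}]' > m.json && python3 inch.py m.json;python3 f.py; for i in 1; do echo '[{"jaw": 0,"spin": 0.08},{"jaw": 0},{"jaw": 0}]' > m.json && python3 inch.py m.json >/dev/null; done; python3 f.py;  echo '[{"jaw": 0,"spin": 0.08},{"jaw": 0},{"jaw": 0}]' > m.json && python3 inch.py m.json>/dev/null;python3 f.py
```

```text
time_s: 26.3
eef_pos: [0.5439, -0.0768, 0.038]
tool_rot: [-0.004, 0.986, 0.169, -0.001]
force: [-1.4, 20.9, -2.6]
finger_gap: 0.0361
grip_force: 29.9
jig xy 0.0588 -0.0557 F tool [  5.6 -20.2   2.7] M tool [3.33 1.15 0.29] yaw 19.44
jig xy 0.0588 -0.0558 F tool [  6.9 -20.2   3.5] M tool [3.3  1.11 0.05] yaw 19.02
jig xy 0.0589 -0.0558 F tool [  6.5 -19.6   3.3] M tool [ 3.35  1.16 -0.18] yaw 18.6
```

```bash
cat > e.py <<'E'
from h import *
c=shot('wrist');g=cv2.GaussianBlur(cv2.cvtColor(c['img'],cv2.COLOR_RGB2GRAY),(3,3),0).astype(float)
def line(u0,u1,v0,v1,z,sgn,n):
    P=[]
    for u in range(u0,u1,2):
        d=sgn*np.diff(g[v0:v1,u]); k=int(d.argmax())
        s=0 if k in(0,len(d)-1) else .5*(d[k-1]-d[k+1])/(d[k-1]-2*d[k]+d[k+1]); P.append((u,v0+k+.5+s))
    Q=np.array([onz(c,p,z) for p in P]); vx,vy,x,y=cv2.fitLine(Q[:,:2].astype(np.float32),cv2.DIST_HUBER,0,.001,.001).ravel()
    r=np.abs((Q[:,:2]-[x,y])@[-vy,vx]); print(n,(np.degrees(np.arctan2(vy,vx))%180-90).round(2),'resid',r.mean().round(5),r.max().round(5),np.array(P)[[0,-1]].round(1).tolist())
line(284,354,203,224,.048,1,'blank front top')
line(222,276,188,206,.024,-1,'stop face top')
line(230,330,155,170,.01,-1,'plate edge')
E
python3 e.py; python3 f.py
```

```text
blank front top 19.44 resid 5e-05 0.00015 [[284.0, 213.2], [352.0, 212.4]]
stop face top 19.17 resid 3e-05 0.00011 [[222.0, 197.6], [274.0, 197.1]]
plate edge 19.78 resid 0.00033 0.00292 [[230.0, 162.2], [328.0, 160.5]]
jig xy 0.0589 -0.0558 F tool [  6.6 -19.5   2. ] M tool [ 3.34  1.18 -0.3 ] yaw 18.6
```

The blank followed the turn: it's now at 19.4° against the stop's 19.2°, and the centre of pressure on the long stop is near its middle. Now I'll re-press x with y relieved, then press y.

```bash
echo '[{"jaw": 0,"y": -0.048},{"jaw": 0,"x": 0.032,"z": 0.0048},{"jaw": 0,"x": 0.032},{"jaw": 0},{"jaw": 0}]' > m.json && python3 inch.py m.json;python3 f.py; echo '[{"jaw": 0,"y": 0.024},{"jaw": 0,"x": 0.016},{"jaw": 0,"y": 0.024},{"jaw": 0,"x": 0.016},{"jaw": 0},{"jaw": 0}]' > m.json && python3 inch.py m.json;python3 f.py;python3 e.py
```

```text
time_s: 27.72
eef_pos: [0.5445, -0.0764, 0.038]
tool_rot: [-0.001, 0.987, 0.162, -0.004]
force: [-16.3, -0.8, 4.3]
finger_gap: 0.036
grip_force: 30.0
jig xy 0.0594 -0.0556 F tool [-15.7  -4.5  -4.2] M tool [ 0.73 -2.52 -0.19] yaw 18.63
time_s: 28.48
eef_pos: [0.5446, -0.0765, 0.0379]
tool_rot: [-0.004, 0.987, 0.162, -0.007]
force: [-28.0, 7.6, 14.6]
finger_gap: 0.0359
grip_force: 30.0
jig xy 0.0595 -0.0558 F tool [-24.3 -16.3 -14.1] M tool [ 2.57 -3.63 -0.21] yaw 18.66
blank front top 19.58 resid 4e-05 0.00011 [[284.0, 213.2], [352.0, 212.5]]
stop face top 19.18 resid 4e-05 0.00013 [[222.0, 198.6], [274.0, 198.1]]
plate edge 19.73 resid 0.00031 0.00327 [[230.0, 162.7], [328.0, 161.3]]
```

In the tool's units: 0.001 m is 0.016, 0.004 rad is 0.04.

```bash
echo '[{"jaw": 0,"spin": 0.04},{"jaw": 0,"y": 0.016},{"jaw": 0},{"jaw": 0},{"jaw": 0}]' > m.json && python3 inch.py m.json;python3 f.py;python3 e.py
python3 - <<'E'
from h import *
c=shot('scene');save(c,'last')
E
```

```text
time_s: 29.15
eef_pos: [0.5446, -0.0766, 0.038]
tool_rot: [-0.004, 0.987, 0.16, -0.008]
force: [-27.9, 13.5, 16.3]
finger_gap: 0.0358
grip_force: 30.1
jig xy 0.0595 -0.0558 F tool [-22.4 -21.8 -15.8] M tool [ 3.27 -3.48 -0.46] yaw 18.46
blank front top 19.57 resid 4e-05 0.00014 [[284.0, 213.6], [352.0, 212.4]]
stop face top 19.05 resid 2e-05 4e-05 [[222.0, 198.7], [274.0, 198.4]]
plate edge 19.63 resid 0.00037 0.00332 [[230.0, 162.9], [328.0, 161.3]]
```

View pics/last.png

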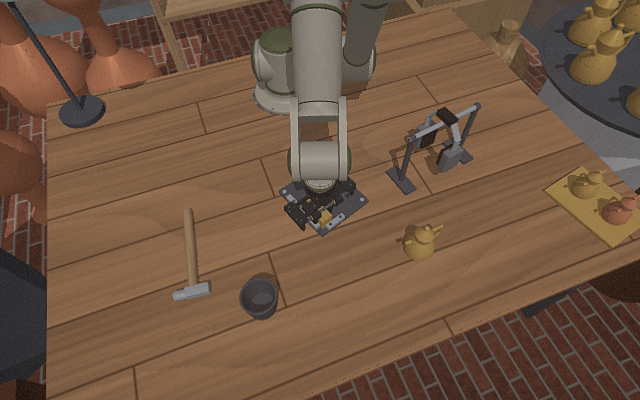

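The defenders are still hanging on the bar near (447,125), and the pot, mortar and hammer haven't moved. The blank no longer turns with the tool, so it's flat on the stops and pressed with about 22 N on each. I'm handing the job in.

```bash
python3 -c "
from cell import env
print(env.sign_off())"
```

```text
the job is handed in; nothing more can be done
None
```

The job is handed in, with no verdict returned: the ear defenders hang released over the bar, one cup on each side, and the brass blank is held in the jig corner at about 22 N on each stop; the pot, mortar and hammer were not moved.

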